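# Set up a drilled drawer rail and fit its gauge pins

## Task

First swing the cradle's blue brace all the way out until it seats in its end detent, then lay the drilled hardwood rail, bores up, flat in the cradle with its far end resting on the brace. Then put every orange gauge pin that stands in the grey rack into a bore of the rail, one pin to a bore, fully home with its shoulder down on the wood, and leave the tape, glue bottle and screw tray alone.

Things in the scene. Friction and masses are not known exactly. Their poses are not given: they have to be found in the camera images.
- brace (a joint): Hinge of the blue brace, rad. 0 = folded, the bar pointing along the cradle's -x; grows counter-clockwise seen from above to 1.571 = fully out, pointing along the cradle's -y. Stiff (0.1 N m), stays where left. From about 1.3 a ridge under the bar climbs a spring dome (up to 0.3 N m more), passes it at 1.45 and is then drawn into the detent at the end stop, 1.571. Starts from 0 to 0.5.
- brace_post (a point): Centre of the top of the upright black handle post near the free end of the brace: round, 18 mm diameter, standing from 40 to 90 mm above the bench, 155 mm from the hinge axis.
- brace_hinge (a point): Point on the upright hinge axis of the brace, 40 mm above the bench, at y = -55 mm of the cradle. The brace is a blue bar 168 mm long, 24 mm wide, from 14 to 40 mm above the bench, swinging level; fully out, its top is level with the cradle's floor and carries the rail's far end.
- cradle: Grey block fixed to the bench (pose varies), origin at bench level; 86 mm in x, y from -40 to +72 mm. Its floor, 40 mm above the bench, runs along y, open at -y; plywood side walls 15 mm thick, 56 mm apart, stand 14 mm above the floor; an end stop of that height closes y = +60 to +72. With the brace out, its post stands at y = -210 mm, beyond the rail's end.
- seat (a point): Where the middle of the rail's underside belongs when the rail lies in the cradle: 40 mm above the bench, at y = -66 mm of the cradle; axes as the cradle's. The rail can lie about 3 mm to either side, and 5 mm towards the end stop or 15 mm the other way.
- rail: Hardwood drawer rail, 50 mm (x) by 240 mm (y) by 36 mm (z), 0.32 kg; origin at the centre of its underside. Lies loose on the bench, bores up. Same either end round. It tips if its far end is not carried by the brace.
- rack: Grey block 50 mm (x) by 200 mm (y) by 34 mm high, fixed to the bench (position and yaw differ); origin at the centre of its underside. Five holes in a row at y = -80, -40, 0, 40, 80 mm in which the gauge pins stand upright, shoulders on its top.
- rail_hole0 (a point): Centre of the mouth of one of the five bores in the rail's top face, at y = -90 mm of the rail: 12 mm diameter, straight through the 36 mm thickness, 2 mm chamfer.
- rail_hole1 (a point): Centre of the mouth of one of the five bores in the rail's top face, at y = -45 mm of the rail: 12 mm diameter, straight through the 36 mm thickness, 2 mm chamfer.
- rail_hole2 (a point): Centre of the mouth of one of the five bores in the rail's top face, at y = 0 mm of the rail: 12 mm diameter, straight through the 36 mm thickness, 2 mm chamfer.
- rail_hole3 (a point): Centre of the mouth of one of the five bores in the rail's top face, at y = 45 mm of the rail: 12 mm diameter, straight through the 36 mm thickness, 2 mm chamfer.
- rail_hole4 (a point): Centre of the mouth of one of the five bores in the rail's top face, at y = 90 mm of the rail: 12 mm diameter, straight through the 36 mm thickness, 2 mm chamfer.
- pin_a: Gauge pin (may be absent): steel shaft 10 mm diameter, 30 mm long with a tapered tip, then a round orange grip 18 mm diameter, 35 mm long with a black band; 65 mm in all, 50 g. Origin at the centre of the tip, z up the pin; the underside of the grip (the shoulder) is at z = 30 mm. When it stands in the rack its tip is 4 mm above the bench.
- pin_b: Gauge pin (may be absent): steel shaft 10 mm diameter, 30 mm long with a tapered tip, then a round orange grip 18 mm diameter, 35 mm long with a black band; 65 mm in all, 50 g. Origin at the centre of the tip, z up the pin; the underside of the grip (the shoulder) is at z = 30 mm. When it stands in the rack its tip is 4 mm above the bench.
- pin_c: Gauge pin (may be absent): steel shaft 10 mm diameter, 30 mm long with a tapered tip, then a round orange grip 18 mm diameter, 35 mm long with a black band; 65 mm in all, 50 g. Origin at the centre of the tip, z up the pin; the underside of the grip (the shoulder) is at z = 30 mm. When it stands in the rack its tip is 4 mm above the bench.
- pin_d: Gauge pin (may be absent): steel shaft 10 mm diameter, 30 mm long with a tapered tip, then a round orange grip 18 mm diameter, 35 mm long with a black band; 65 mm in all, 50 g. Origin at the centre of the tip, z up the pin; the underside of the grip (the shoulder) is at z = 30 mm. When it stands in the rack its tip is 4 mm above the bench.
- pin_e: Gauge pin (may be absent): steel shaft 10 mm diameter, 30 mm long with a tapered tip, then a round orange grip 18 mm diameter, 35 mm long with a black band; 65 mm in all, 50 g. Origin at the centre of the tip, z up the pin; the underside of the grip (the shoulder) is at z = 30 mm. When it stands in the rack its tip is 4 mm above the bench.
- tape: Bystander: yellow roll of tape lying flat, 90 mm diameter, 24 mm high; origin at its underside.
- glue: Bystander: white glue bottle, 60 mm diameter, 160 mm high; origin at its underside.
- screws: Bystander: cardboard tray 100 by 140 by 50 mm; origin at its underside.

How it is judged:
By the outcome, as a careful person would: the job done as asked, in the order asked, and still so for the second after the job is handed in, with the robot touching nothing.
Of pin_a, pin_b, pin_c, pin_d, pin_e only 3 to 5 are there at a start; the rules pass over those that are not, and their reading is None.
At some moment in a run one of rail may be knocked a few centimetres aside while the robot is not near it.
It also fails if it takes over 210 s, if anything falls off the work surface, if the arm or the gripper's body presses on something with over 40 N, if the wrist force passes 120 N, or if a joint passes its speed limit or range.

## Robot

A 6-joint arm with a two-finger parallel gripper is mounted at the origin on the work surface. World frame = base frame: x ahead of the robot, y to its left, z up, the work surface at z = 0. Lengths are in m, angles in rad, forces in N, time in s.
With the tool pointing down it reaches from about 0.3 to 0.775 m from the base axis. Payload 14.6 kg.
Tool frame: the origin (TCP) lies on the centre line of the jaws, within the pads' length; the fingertips stand 19 mm ahead of it and the grasp point (between the pads) is the TCP; z points along the fingers, y is the line along which they close (so a half turn about z gives the same grasp; the last joint's range is limited). The gripper opens to 94 mm and grips with 3 to 60 N. Pads are 16 mm wide; open, the fingers measure 119 mm over their backs; the gripper's body (75 mm by 177 mm) begins 78 mm behind the grasp point.
Start: joints at [-0.067, 0.3, 1.521, -0, 1.321, -0.067], TCP at [0.55, -0, 0.224] pointing down, gripper open.
Joint ranges: [-3.03, 3.03], [-0.79, 2.21], [0.23, 2.52], [-1.04, 4.18], [0, 3.07], [-2.55, 2.55]. Speed limits (rad/s): [2.22, 2.22, 2.57, 3.14, 3.14, 3.14].

## Interface

Orientations are given as [roll, pitch, yaw] about the fixed x, y, z axes, in that order (R = Rz(yaw) Ry(pitch) Rx(roll)).
In Python, from station import get_obs, camera, workorder gives the robot as it stands.
- The arm moves only by the tool play_rows, never from a script. Its argument "motion" is a list that holds one entry, the list of rows, each a list of 7 numbers: the shift along the tool's x, y, z as a fraction of full scale, then the turn, a rotation vector about the tool's x, y, z as a fraction of full scale, then the opening, from -1 (shut) to 1 (fully open). In form: [[[x, y, z, ax, ay, az, grip], ...]]. A call has 1 to 10 rows; each row is the pose to reach, as a shift and turn from the pose commanded when the call began, along the tool's axes at that moment, turning the shorter way round; what a row does not reach only later rows make up. Full scale, the value 1, is 0.25 m for a shift and 2 pi rad for a turn. A row lasts 1/10 s, in which the tool goes at most 50 mm and 8.59 degrees, less where a joint would pass 70% of its speed; a pose out of reach is approached as far as the arm can. A call with a number of a shift or a turn outside -1 to 1 is refused whole. A call with a gripper value outside its range is refused whole. The fingers move at their own pace and stop on an object; "grip_force" is the grip in N (left out, the last holds). Time passes only in rows, so rows that repeat a pose let the fingers close. It gives the time, the measured TCP pose, the force, the opening and the grip force at its end, in the units of the state.
- get_obs(): the state, without advancing time (a new reading comes with each control period).
- camera(name): name is "scene" or "side" or "wrist"; returns a dict with "frame" (384x512x3 uint8, red, green, blue), "z_map" (384x512 float32, m along the optical axis (not along the pixel's ray), 0 where there is no reading), "camera_matrix" (3x3 intrinsics, pixels), "T" (4x4, takes a point from camera to world coordinates); the wrist camera has in their place "T_tool_cam" (4x4, takes a point from camera to tool coordinates, whose origin is the TCP and whose axes are the flange's). Camera axes: x right, y up, looking along -z (the intrinsics and any distortion apply to the point x, -y, -z); pixel columns grow to the right and rows downward; lengths in m; the calibration is good to about 2 mm. The wrist camera is an equidistant fisheye: a pixel r from the principal point sees the ray r / f radians off the axis. A picture is of the moment at which its call begins: read the wrist's pose just before it.
- workorder.hand_in(): hands the job in; it is judged then, once.
The state is a dict: "time_s": time; "qpos": joint angles; "joint_vel": joint speeds; "tau": joint torques, N m; "ee_pos": TCP position; "eef_rot": TCP orientation; "force": force on the tool from outside, world axes, zero at the start; "moment": the same for the moment, N m; "grip_width": finger opening in m; "grip_force": force on a finger pad.
Only numpy, scipy, OpenCV 4.12 (cv2) and the standard library are available. Lean on these libraries where they do the work, as an engineer would, in place of code of your own. Each camera call takes 0.05 s, during which the arm holds its last target. There are 200 camera calls.

## Working session

There is one attempt and no reset: what is moved stays moved. The work goes in short steps, Python scripts to look and compute and a tool call to move; the robot and the scene stay as the last step left them, time stands still between calls to the robot, and variables do not carry over. Pictures are saved under pics/ and viewed, at most 14 in all, crops included, and the job is handed in when it is done.

Besides the shell and the picture viewer there is one more tool, called as a command line: name --argument value ..., lists and objects as JSON in quotes. play_rows: Moves the arm, as the interface text tells. Its arguments: {"type":"object","properties":{"motion":{"type":"array"},"grip_force":{"type":"number"}},"required":["motion"]}

```bash
mkdir -p pics; ls
python3 - <<'E'
from station import get_obs, camera
import cv2,numpy as np
print(get_obs())
fs=[]
for n in ("scene","side"):
    c=camera(n); np.savez(f"{n}0.npz",**c); print(n,c["camera_matrix"],c["T"],{k:v.shape for k,v in c.items() if k not in("frame","z_map","camera_matrix","T")})
    cv2.imwrite(f"pics/{n}0.png",cv2.cvtColor(c["frame"],cv2.COLOR_RGB2BGR))
E
```

```text
pics
{'time_s': 0.0, 'qpos': array([-6.66075596e-02,  3.00484084e-01,  1.52156847e+00, -1.08135178e-05,
        1.32066316e+00, -6.66269952e-02]), 'joint_vel': array([-0.00044438,  0.0015325 , -0.00094377,  0.00085458, -0.00010519,
        0.00103734]), 'tau': array([-1.53750298e-03, -5.31805658e+01, -3.52735734e+01,  7.07558286e-02,
        2.43994006e-02, -4.79655944e-05]), 'ee_pos': array([5.49772984e-01, 5.40990389e-06, 2.23884520e-01]), 'eef_rot': array([-3.14047139e+00, -6.43197454e-05,  1.57081841e+00]), 'force': array([ 0.01334543, -0.82435736, -0.31926508]), 'moment': array([ 0.02402244, -0.03171469,  0.04822924]), 'grip_force': 0.0, 'grip_width': 0.09412723127033717}
scene [[422.32388744   0.         253.4674221 ]
 [  0.         422.32388744 192.20451452]
 [  0.           0.           1.        ]] [[ 0.6166819  -0.6024418   0.50672213  1.17827876]
 [ 0.78715696  0.46426159 -0.4060112  -0.44095717]
 [ 0.00934649  0.64924961  0.76051797  1.00675546]
 [ 0.          0.          0.          1.        ]] {}
side [[364.52011155   0.         257.14441501]
 [  0.         364.52011155 184.35651128]
 [  0.           0.           1.        ]] [[-0.76851181  0.44520278 -0.45954769  0.14190412]
 [-0.63981142 -0.52847105  0.55799615  0.57157782]
 [ 0.00556379  0.72285049  0.69098206  0.76762605]
 [ 0.          0.          0.          1.        ]] {}
```

Run:
```python
import cv2,numpy as np
a=cv2.imread("pics/scene0.png");b=cv2.imread("pics/side0.png")
# z_map point cloud top-down orthographic color map from both
img=np.zeros((560,720,3),np.uint8); zb=np.full((560,720),-1.)
for n in("scene","side"):
    c=np.load(f"{n}0.npz");K=c["camera_matrix"];z=c["z_map"];T=c["T"]
    v,u=np.mgrid[:384,:512]
    P=np.stack([(u-K[0,2])/K[0,0]*z,-(v-K[1,2])/K[1,1]*z,-z],-1)@T[:3,:3].T+T[:3,3]
    ok=(z>0)&(P[...,2]<.3)
    X=P[ok];C=c["frame"][ok][:,::-1]
    r=((0.9-X[:,0])/.00125).astype(int);q=((0.45-X[:,1])/.00125).astype(int)
    m=(r>=0)&(r<560)&(q>=0)&(q<720)
    for R,Q,Z,col in zip(r[m],q[m],X[m,2],C[m]):
        if Z>zb[R,Q]-.003: 
            zb[R,Q]=max(Z,zb[R,Q]); cv2.rectangle(img,(int(Q),int(R)),(int(Q)+1,int(R)+1),col.tolist(),-1)
for i in range(0,720,80): cv2.putText(img,f"y{0.45-i*.00125:.2f}",(i,10),0,.35,(255,255,255))
for i in range(0,560,80): cv2.putText(img,f"x{0.9-i*.00125:.2f}",(0,i+10),0,.35,(255,255,255))
cv2.imwrite("pics/top0.png",img)
```

```text
(no output)
```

View pics/scene0.png

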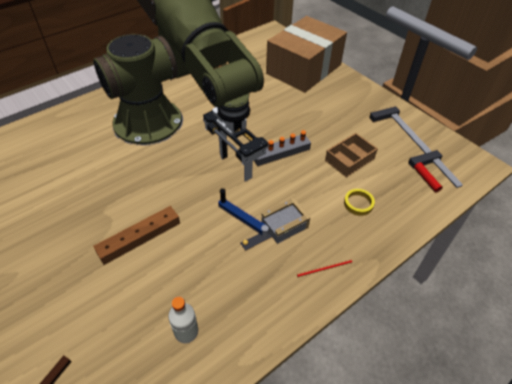

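View pics/side0.png

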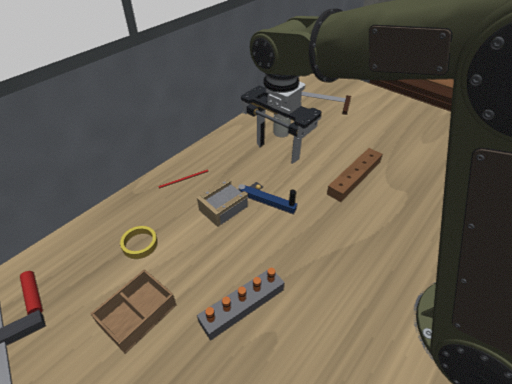

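View pics/top0.png

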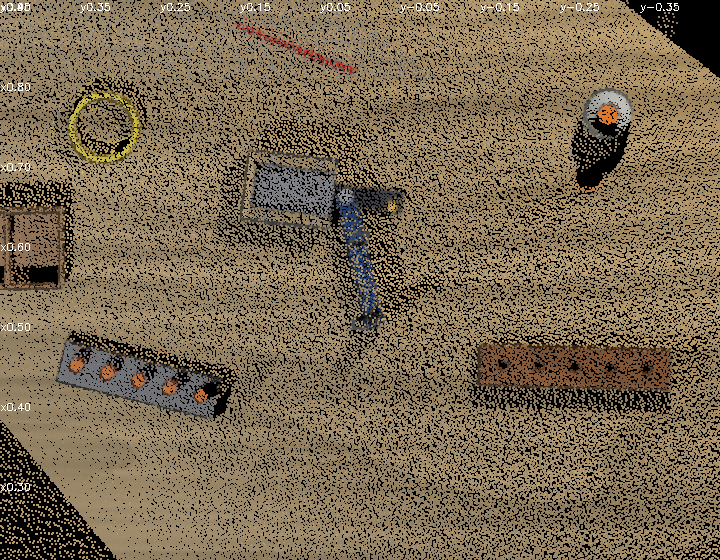

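The arm has five pins in the rack (around x 0.44, y 0.17..0.33), the cradle near (0.67, 0.10) opening to -y with its brace pointing to -x, and the rail near (0.45, -0.25). The side picture also shows five orange pins at about (210,314)–(271,273).

```bash
cat > h.py <<'E'
import numpy as np,cv2
from scipy.spatial.transform import Rotation as Ro
from station import get_obs,camera
def pts(c,T=None):
    K=c["camera_matrix"];z=c["z_map"];v,u=np.mgrid[:z.shape[0],:z.shape[1]]
    x=(u-K[0,2])/K[0,0];y=(v-K[1,2])/K[1,1]
    if T is not None:
        r=np.hypot(x,y)+1e-9;k=np.tan(np.minimum(r,1.5))/r;x,y=x*k,y*k
        z=np.where(r<1.2,z,0)
    else: T=c["T"]
    return np.stack([x*z,-y*z,-z],-1)@T[:3,:3].T+T[:3,3],z>0
def tool():
    o=get_obs();T=np.eye(4);T[:3,:3]=Ro.from_euler("xyz",o["eef_rot"]).as_matrix();T[:3,3]=o["ee_pos"];return T
def shot(n):
    t=tool();c=camera(n)
    P,ok=pts(c,t@c["T_tool_cam"]) if n=="wrist" else pts(c)
    return c["frame"],P,ok,c
def hsv(f): return cv2.cvtColor(f,cv2.COLOR_RGB2HSV)
def box(P,lo,hi): return np.all((P>lo)&(P<hi),-1)
def rect(xy):
    (cx,cy),(w,h),a=cv2.minAreaRect((xy*1000).astype(np.float32))
    if w<h: w,h,a=h,w,a+90
    return np.round([cx,cy,w,h],1),round((a+90)%180-90,2)
def orange(f):H=hsv(f);return (H[...,0]<14)&(H[...,1]>190)&(H[...,2]>120)
E
python3 - <<'E'
from h import *
for n in("scene","side"):
    c=np.load(f"{n}0.npz");P,ok=pts(c);f=c["frame"];print(n)
    t=ok&(abs(P[...,2])<.01)&box(P,(.3,-.4,-1),(.8,.4,1));print("table z",np.median(P[t][:,2]),P[t][:,2].std())
    m=ok&box(P,(.35,-.42,.030),(.55,-.08,.042)); print("rail",m.sum(),rect(P[m][:,:2]),np.median(P[m][:,2]))
    m=ok&box(P,(.35,.1,.029),(.55,.42,.038))&~orange(f); print("rack",m.sum(),rect(P[m][:,:2]),np.median(P[m][:,2]))
    m=ok&box(P,(.58,.02,.048),(.75,.22,.062)); print("cradle walls",m.sum(),rect(P[m][:,:2]),np.median(P[m][:,2]))
    m=ok&box(P,(.58,.02,.036),(.75,.22,.044)); print("floor",m.sum(),rect(P[m][:,:2]),np.median(P[m][:,2]))
    H=hsv(f);b=ok&(H[...,0]>100)&(H[...,0]<125)&(H[...,1]>130)&box(P,(.45,-.05,.035),(.72,.1,.046));print("brace",b.sum(),rect(P[b][:,:2]),np.median(P[b][:,2]))
    m=ok&box(P,(.45,-.05,.085),(.6,.1,.095))&(H[...,2]<80);print("post",m.sum(),np.median(P[m],0))
    m=ok&box(P,(.45,-.05,.05),(.6,.1,.095))&(H[...,2]<80);print("post body",m.sum(),P[m].min(0) if m.any() else 0,P[m].max(0) if m.any() else 0)
    k,l,s,ce=cv2.connectedComponentsWithStats((orange(f)&ok&box(P,(.35,.1,.03),(.55,.42,.1))).astype(np.uint8))
    for i in range(1,k):
        if s[i,4]>15:
            q=P[l==i];tq=q[q[:,2]>.064];print("pin",s[i,4],np.round(tq.mean(0),4),np.round(q[:,2].max(),4))
E
```

```text
scene
table z -0.001529392019020026 0.002223238844005703
rail 1279 (array([ 442.6, -268.1,  240. ,   55. ]), 88.18) 0.034139345865704995
rack 400 (array([453.2, 315.1, 269.5, 103.9]), 58.9) 0.03251255260691588
cradle walls 429 (array([665.1,  89.2, 112.8,  88. ]), 83.73) 0.05238435289166965
floor 560 (array([662.6,  77.9, 125.6,  89.4]), 83.77) 0.038882692720065504
brace 281 (array([574. ,  -4.2, 155.9,  23.1]), 15.15) 0.03815442543539371
post 17 [ 0.50814894 -0.01841737  0.08813719]
post body 54 [ 0.49823315 -0.02636286  0.05017465] [ 0.51506028 -0.01274809  0.09124459]
side
table z -0.00019944853745446078 0.0016846509582806631
rail 910 (array([ 440.3, -267. ,  246.2,   51.7]), 88.2) 0.03537279057813281
rack 1520 (array([442.1, 312.7, 282.3, 103.6]), 58.57) 0.03380714409725083
cradle walls 481 (array([662.3,  90.2, 114.1,  88.4]), 83.63) 0.05331540774912591
floor 552 (array([658. ,  80.6, 133.6,  84. ]), 82.14) 0.03980774679306548
brace 318 (array([571.2,   0.7, 163.5,  23.2]), 13.27) 0.03932801283237658
post 25 [ 0.50441336 -0.0144858   0.08922824]
post body 80 [ 0.49481639 -0.02340112  0.05003569] [ 0.51182146 -0.00692632  0.09151437]
```

Run:
```python
from h import *
f,P,ok,c=shot("wrist");print(c["camera_matrix"],c["T_tool_cam"])
cv2.imwrite("pics/w0.png",f[...,::-1])
H=hsv(f)
t=ok&(abs(P[...,2])<.012)&box(P,(.3,-.4,-1),(.8,.4,1));print("table",np.median(P[t][:,2]))
m=ok&box(P,(.58,.02,.048),(.75,.22,.062)); print("cradle walls",m.sum(),rect(P[m][:,:2]),np.median(P[m][:,2]))
b=ok&(H[...,0]>100)&(H[...,0]<125)&(H[...,1]>130)&box(P,(.45,-.05,.03),(.72,.1,.05));print("brace",b.sum(),rect(P[b][:,:2]),np.median(P[b][:,2]))
m=ok&box(P,(.45,-.05,.083),(.6,.1,.1))&(H[...,2]<80);print("post",m.sum(),rect(P[m][:,:2]),np.median(P[m],0))
m=ok&box(P,(.35,-.42,.030),(.55,-.08,.042)); print("rail",m.sum(),rect(P[m][:,:2]) if m.any() else 0)
m=orange(f)&ok&(P[...,2]>.06);print("pins",m.sum())
```

```text
[[297.31863964   0.         253.85379817]
 [  0.         297.31863964 196.75642814]
 [  0.           0.           1.        ]] [[ 4.18484172e-04  9.63450060e-01  2.67887677e-01  7.83894832e-02]
 [ 9.99999864e-01 -4.86748328e-04  1.88413263e-04  7.80164966e-04]
 [ 3.11920649e-04  2.67887562e-01 -9.63450132e-01 -1.59539520e-01]
 [ 0.00000000e+00  0.00000000e+00  0.00000000e+00  1.00000000e+00]]
table -0.0007024978905301182
cradle walls 2940 (array([664. ,  89.9, 112.5,  86.9]), 82.95) 0.05315379770765222
brace 2360 (array([5.736e+02, 2.000e-01, 1.625e+02, 2.400e+01]), 13.55) 0.039001788197806364
post 207 (array([505.8, -15.9,  16.7,  15.6]), 62.08) [ 0.50625351 -0.01487625  0.08909989]
rail 1614 (array([ 442.8, -231.6,  168.8,   51.7]), 88.75)
pins 13
```

View pics/w0.png

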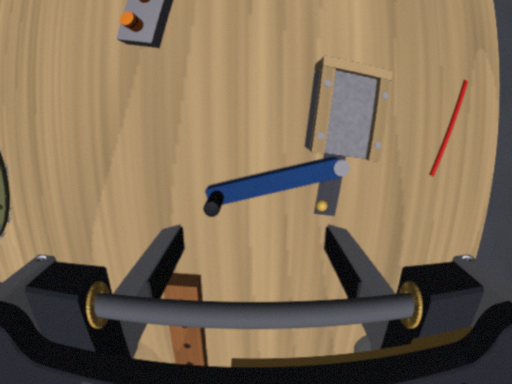

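play_rows --motion '[[[-0.064, -0.176, 0.29, 0, 0, 0.213, 0], [-0.064, -0.176, 0.29, 0, 0, 0.213, 0], [-0.064, -0.176, 0.29, 0, 0, 0.213, 0], [-0.064, -0.176, 0.29, 0, 0, 0.213, 0], [-0.064, -0.176, 0.29, 0, 0, 0.213, 0], [-0.064, -0.176, 0.29, 0, 0, 0.213, 0], [-0.064, -0.176, 0.29, 0, 0, 0.213, 0], [-0.064, -0.176, 0.29, 0, 0, 0.213, 0], [-0.064, -0.176, 0.29, 0, 0, 0.213, 0], [-0.064, -0.176, 0.29, 0, 0, 0.213, 0]]]' --grip_force 8

```text
time_s: 1.15
ee_pos: [0.5059, -0.016, 0.1518]
eef_rot: [-3.141, 0.0, 0.23]
force: [0.2, -0.2, -0.1]
grip_width: 0.0468
grip_force: 0.0
```

play_rows --motion '[[[0, 0, 0.15, 0, 0, 0, 0], [0, 0, 0.3, 0, 0, 0, 0], [0, 0, 0.312, 0, 0, 0, 0], [0, 0, 0.312, 0, 0, 0, -0.5], [0, 0, 0.312, 0, 0, 0, -0.55], [0, 0, 0.312, 0, 0, 0, -0.55]]]'

```text
time_s: 1.75
ee_pos: [0.5068, -0.0161, 0.0756]
eef_rot: [3.141, -0.002, 0.233]
force: [-0.2, 0.2, -0.4]
grip_width: 0.0263
grip_force: 0.0
```

play_rows --motion '[[[0.0034, 0.0646, 0, 0, 0, -0.0167, -0.55], [0.0135, 0.1285, 0, 0, 0, -0.0333, -0.55], [0.0302, 0.191, 0, 0, 0, -0.05, -0.55], [0.0534, 0.2514, 0, 0, 0, -0.0667, -0.55], [0.0828, 0.309, 0, 0, 0, -0.0833, -0.55], [0.118, 0.3633, 0, 0, 0, -0.1, -0.55], [0.1587, 0.4135, 0, 0, 0, -0.1167, -0.55], [0.2045, 0.4593, 0, 0, 0, -0.1333, -0.55], [0.2045, 0.4593, 0, 0, 0, -0.1333, -0.55], [0.2045, 0.4593, 0, 0, 0, -0.1333, -0.55]]]'

```text
time_s: 2.75
ee_pos: [0.5821, -0.1159, 0.0745]
eef_rot: [3.141, -0.0, 1.067]
force: [0.4, -0.5, -0.1]
grip_width: 0.0207
grip_force: 0.3
```

play_rows --motion '[[[0.0024, 0.0539, 0, 0, 0, -0.0139, -0.55], [0.0094, 0.1073, 0, 0, 0, -0.0278, -0.55], [0.0184, 0.1495, 0, 0, 0, -0.0389, -0.55], [0.0302, 0.191, 0, 0, 0, -0.05, -0.55], [0.041, 0.2215, 0, 0, 0, -0.0583, -0.55], [0.0491, 0.2415, 0, 0, 0, -0.0639, -0.55], [0.0491, 0.2415, 0, 0, 0, -0.0639, -0.55], [0.0491, 0.2415, 0, 0, 0, -0.0639, -0.55]]]'

```text
time_s: 3.55
ee_pos: [0.6393, -0.1334, 0.0743]
eef_rot: [-3.138, -0.0, 1.469]
force: [-12.5, 0.6, 6.0]
grip_width: 0.0215
grip_force: 6.1
```

Run:
```python
from h import *
o=get_obs();print(o["force"],o["ee_pos"],o["grip_width"])
for n in ("scene","side","wrist"):
    f,P,ok,c=shot(n);H=hsv(f)
    b=ok&(H[...,0]>100)&(H[...,0]<125)&(H[...,1]>130)&box(P,(.58,-.2,.03),(.72,.1,.05));print(n,"brace",b.sum(),rect(P[b][:,:2]))
    m=ok&box(P,(.35,-.42,.030),(.55,-.08,.042)); print("rail",m.sum(),rect(P[m][:,:2]) if m.any() else 0)
    if n=="wrist":cv2.imwrite("pics/w1.png",f[...,::-1])
```

```text
[-12.52867379   0.59838584   6.02247708] [ 0.63927112 -0.133422    0.07425901] 0.02148326980461604
scene brace 182 (array([649.5, -67.1, 162.5,  23.7]), 84.98)
rail 1276 (array([ 442.2, -267.9,  240.6,   55.9]), 88.75)
side brace 308 (array([641.9, -62.7, 160.6,  23.9]), 83.36)
rail 545 (array([ 442.3, -226.3,  160.8,   52. ]), 88.96)
wrist brace 7194 (array([646.3, -63.5, 163.4,  23.3]), 83.39)
rail 1089 (array([ 445.5, -204. ,  112.9,   51.1]), 89.06)
```

View pics/w1.png

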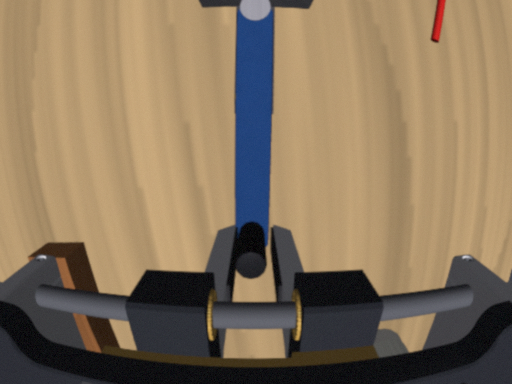

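The wrist picture shows the bar straight along the cradle axis, hinge at (255,8), post at (250,262), pressed on its stop.

play_rows --motion '[[[0, 0, 0, 0, 0, 0, 0.1], [0, -0.01, 0, 0, 0, 0, 0.1], [0, -0.01, 0, 0, 0, 0, 0.1], [0, -0.01, -0.2, 0, 0, 0, 0.1], [0, -0.01, -0.4, 0, 0, 0, 0.1], [-0.15, -0.18, -0.5, 0, 0, -0.0128, 0.5], [-0.3, -0.36, -0.5, 0, 0, -0.0128, 1], [-0.45, -0.54, -0.5, 0, 0, -0.0128, 1], [-0.614, -0.735, -0.5, 0, 0, -0.0128, 1], [-0.614, -0.735, -0.5, 0, 0, -0.0128, 1]]]'

```text
time_s: 4.7
ee_pos: [0.4409, -0.2695, 0.1992]
eef_rot: [3.141, 0.001, 1.551]
force: [-0.4, -0.6, -0.0]
grip_width: 0.0881
grip_force: 0.0
```

Run:
```python
from h import *
print(tool().round(4))
for n in ("scene","wrist"):
    f,P,ok,c=shot(n);H=hsv(f)
    b=ok&(H[...,0]>100)&(H[...,0]<125)&(H[...,1]>130)&box(P,(.58,-.2,.03),(.72,.1,.05));print(n,"brace",b.sum(),rect(P[b][:,:2]) if b.any() else 0)
    m=ok&box(P,(.35,-.45,.030),(.55,-.06,.042)); print("rail",m.sum(),rect(P[m][:,:2]) if m.any() else 0,np.median(P[m][:,2]))
```

```text
[[ 1.990e-02  9.998e-01  5.000e-04  4.409e-01]
 [ 9.998e-01 -1.990e-02 -5.000e-04 -2.695e-01]
 [-5.000e-04  5.000e-04 -1.000e+00  1.992e-01]
 [ 0.000e+00  0.000e+00  0.000e+00  1.000e+00]]
scene brace 418 (array([648.1, -67.5, 162.4,  24.2]), 82.14)
rail 1274 (array([ 442.9, -268.2,  240.2,   55.5]), 87.9) 0.03412954755136677
wrist brace 1358 (array([640.8, -91.5, 113. ,  22.6]), 83.21)
rail 8551 (array([ 442. , -267.9,  239.4,   50.7]), 88.39) 0.035261210562230305
```

play_rows --motion '[[[0.006, 0.004, 0.2, 0, 0, 0.001, 1], [0.006, 0.004, 0.4, 0, 0, 0.001, 1], [0.006, 0.004, 0.58, 0, 0, 0.001, 1], [0.006, 0.004, 0.7, 0, 0, 0.001, 1], [0.006, 0.004, 0.7, 0, 0, 0.001, 1], [0.006, 0.004, 0.7, 0, 0, 0.001, -0.2], [0.006, 0.004, 0.7, 0, 0, 0.001, -0.2], [0.006, 0.004, 0.7, 0, 0, 0.001, -0.2], [0.006, 0.004, 0.7, 0, 0, 0.001, -0.2], [0.006, 0.004, 0.7, 0, 0, 0.001, -0.2]]]' --grip_force 30

```text
time_s: 5.8
ee_pos: [0.4441, -0.2673, 0.0242]
eef_rot: [3.141, 0.0, 1.546]
force: [-0.5, -0.3, 0.3]
grip_width: 0.0575
grip_force: 0.0
```

play_rows --motion '[[[0, 0, 0, 0, 0, 0, -0.2], [0, 0, 0, 0, 0, 0, -0.2], [0, 0, -0.05, 0, 0, 0, -0.2], [0, 0, -0.15, 0, 0, 0, -0.2], [0, 0, -0.3, 0, 0, 0, -0.2], [0, 0, -0.45, 0, 0, 0, -0.2], [0, 0, -0.5, 0, 0, 0, -0.2], [0, 0, -0.5, 0, 0, 0, -0.2], [0, 0, -0.5, 0, 0, 0, -0.2]]]'

```text
time_s: 6.7
ee_pos: [0.4435, -0.2668, 0.1475]
eef_rot: [-3.14, -0.001, 1.546]
force: [1.0, -0.2, -3.5]
grip_width: 0.0498
grip_force: 30.0
```

play_rows --motion '[[[0.15, 0.05, 0, 0, 0, 0.0144, -0.2], [0.3, 0.1, 0, 0, 0, 0.0144, -0.2], [0.45, 0.15, 0, 0, 0, 0.0144, -0.2], [0.6, 0.2, 0, 0, 0, 0.0144, -0.2], [0.75, 0.25, 0, 0, 0, 0.0144, -0.2], [0.9, 0.3, 0, 0, 0, 0.0144, -0.2], [0.9, 0.3, 0, 0, 0, 0.0144, -0.2], [0.9, 0.3, 0, 0, 0, 0.0144, -0.2], [0.9, 0.3, 0, 0, 0, 0.0144, -0.2]]]'

```text
time_s: 7.6
ee_pos: [0.524, -0.0448, 0.1478]
eef_rot: [-3.14, 0.0, 1.455]
force: [0.1, -0.3, -3.7]
grip_width: 0.0497
grip_force: 30.0
```

Run:
```python
from h import *
T=tool();o=get_obs();print(o["ee_pos"],o["eef_rot"])
f,P,ok,c=shot("wrist");H=hsv(f)
cv2.imwrite("pics/w2.png",f[...,::-1])
b=ok&(H[...,0]>100)&(H[...,0]<125)&(H[...,1]>130)&box(P,(.58,-.2,.03),(.72,.1,.05));print("brace",b.sum(),rect(P[b][:,:2]) if b.any() else 0)
m=ok&box(P,(.58,.02,.048),(.75,.22,.062)); print("cradle walls",m.sum(),rect(P[m][:,:2]),np.median(P[m][:,2]))
m=ok&box(P,(.58,.02,.036),(.75,.22,.044))&(H[...,1]<60); print("floor",m.sum(),rect(P[m][:,:2]))
L=(P-T[:3,3])@T[:3,:3]
m=ok&box(L,(-.2,-.06,-.03),(.2,.06,.0))&(H[...,0]<14); print("rail in tool",m.sum(),rect(L[m][:,:2]),np.median(L[m][:,2]))
```

```text
[ 0.52402438 -0.04480889  0.14775556] [-3.13951507e+00  7.12133396e-05  1.45457000e+00]
brace 3097 (array([645. , -60.1, 158.2,  23.2]), 83.58)
cradle walls 3615 (array([664.1,  89.4, 111.6,  87.4]), 83.43) 0.053163771553778716
floor 5165 (array([655.6,  77.8, 116.2,  73.6]), 83.43)
rail in tool 25734 (array([ 19.8,   0.8, 198.1,  73.5]), -0.16) -0.011171328380871797
```

View pics/w2.png

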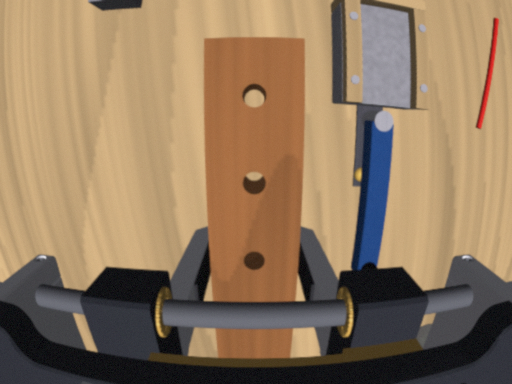

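Rail held square in the jaws (front edge row 38, bores at (254,96), (254,183), (254,260)); cradle at upper right (380,55), brace straight at (375,190).

play_rows --motion '[[[0.066, 0.12, 0, 0, 0, 0, -0.2], [0.13, 0.25, 0, 0, 0, 0, -0.2], [0.2, 0.37, 0, 0, 0, 0, -0.2], [0.266, 0.4925, 0, 0, 0, 0, -0.2], [0.266, 0.4925, 0, 0, 0, 0, -0.2], [0.266, 0.4925, 0.12, 0, 0, 0, -0.2], [0.266, 0.4925, 0.22, 0, 0, 0, -0.2], [0.266, 0.4925, 0.22, 0, 0, 0, -0.2], [0.266, 0.4925, 0.22, 0, 0, 0, -0.2]]]'

```text
time_s: 8.55
ee_pos: [0.6544, 0.0068, 0.0945]
eef_rot: [-3.141, 0.0, 1.454]
force: [-0.1, -0.6, -1.2]
grip_width: 0.0497
grip_force: 30.0
```

Run:
```python
from h import *
o=get_obs();print(o["ee_pos"],o["eef_rot"],o["force"])
f,P,ok,c=shot("wrist")
cv2.imwrite("pics/w3.png",f[...,::-1])
```

```text
[0.65444964 0.00680365 0.09451356] [-3.14134982e+00  7.86155916e-05  1.45418546e+00] [-0.06855704 -0.61343801 -1.19116454]
```

View pics/w3.png

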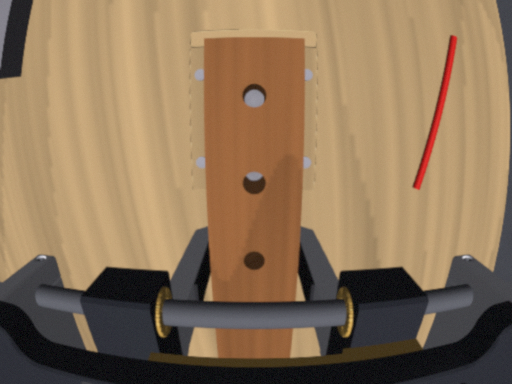

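The rail is centred over the cradle (wall strips 191–204 and 304–317 px either side).

play_rows --motion '[[[0, 0, 0.04, 0, 0, 0, -0.2], [0, 0, 0.08, 0, 0, 0, -0.2], [0, 0, 0.1, 0, 0, 0, -0.2], [0, 0, 0.11, 0, 0, 0, -0.2], [0, 0, 0.12, 0, 0, 0, -0.2], [0, 0, 0.12, 0, 0, 0, -0.2], [0, 0, 0.12, 0, 0, 0, -0.2]]]'

```text
time_s: 9.3
ee_pos: [0.6548, 0.0077, 0.0642]
eef_rot: [3.141, -0.0, 1.455]
force: [-0.3, 0.5, -2.0]
grip_width: 0.05
grip_force: 30.0
```

play_rows --motion '[[[0, 0, 0.003, 0, 0, 0, -0.2], [0, 0, 0.003, 0, 0, 0, -0.2], [0, 0, 0.003, 0, 0, 0, 0.2], [0, 0, 0.003, 0, 0, 0, 0.4], [0, 0, 0.003, 0, 0, 0, 0.4], [0, 0, -0.1, 0, 0, 0, 0.4], [0, 0, -0.3, 0, 0, 0, 0.4], [0, 0, -0.5, 0, 0, 0, 0.4], [0, 0, -0.7, 0, 0, 0, 0.4], [0, 0, -0.7, 0, 0, 0, 0.4]]]'

```text
time_s: 10.3
ee_pos: [0.6565, 0.0076, 0.247]
eef_rot: [3.13, -0.001, 1.455]
force: [-0.1, 0.1, -0.1]
grip_width: 0.0661
grip_force: 0.0
```

```bash
cat >> h.py <<'E'
def holes(f,P,ok,zt=.076):
    "rail outline and dark bore centres in world"
    H=hsv(f);m=ok&box(P,(.5,-.2,zt-.006),(.8,.2,zt+.006))&(H[...,0]<16)
    k,l,s,_=cv2.connectedComponentsWithStats(m.astype(np.uint8));m=l==1+np.argmax(s[1:,4])
    return rect(P[m][:,:2]),np.median(P[m][:,2])
E
python3 - <<'E'
from h import *
o=get_obs();print(o["ee_pos"],o["eef_rot"],o["force"])
for n in("scene","side","wrist"):
    f,P,ok,c=shot(n);print(n,holes(f,P,ok))
    H=hsv(f);b=ok&(H[...,0]>100)&(H[...,0]<125)&(H[...,1]>130)&box(P,(.58,-.2,.03),(.72,.1,.05));print("brace",b.sum(),rect(P[b][:,:2]) if b.any() else 0)
E
```

```text
[0.65649919 0.00759279 0.2469906 ] [ 3.12977113e+00 -8.70704684e-04  1.45519620e+00] [-0.08005411  0.06841648 -0.10609289]
scene ((array([655.2,   6.6, 241.7,  55.3]), 83.31), np.float64(0.07431067160781701))
brace 86 (array([ 641.9, -131.3,   36.6,   20.6]), 85.64)
side ((array([653.4,   7.4, 242.6,  53.4]), 83.33), np.float64(0.07555413618401252))
brace 11 (array([ 626.7, -134.2,   10.7,    4.9]), -77.72)
wrist ((array([655.3,   6. , 240. ,  50.7]), 83.4), np.float64(0.07525635042541293))
brace 13 (array([649.2, -69.6, 147.1,  18. ]), 79.85)
```

play_rows --motion '[[[0.13, -0.16, 0.1, 0, 0, 0.0208, 0.4], [0.26, -0.33, 0.1, 0, 0, 0.0208, 0.2], [0.4, -0.5, 0.1, 0, 0, 0.0208, 0], [0.52, -0.66, 0.1, 0, 0, 0.0208, 0], [0.66, -0.83, 0.1, 0, 0, 0.0208, 0], [0.78, -1, 0.1, 0, 0, 0.0208, 0], [0.78, -1, 0.1, 0, 0, 0.0208, 0], [0.78, -1, 0.1, 0, 0, 0.0208, 0], [0.78, -1, 0.1, 0, 0, 0.0208, 0]]]'

```text
time_s: 11.35
ee_pos: [0.4287, 0.23, 0.2129]
eef_rot: [-3.14, 0.001, 1.325]
force: [-0.2, -0.0, 0.2]
grip_width: 0.0469
grip_force: 0.0
```

```bash
cat >> h.py <<'E'
def pins(f,P,ok,lo=.30,hi=.55,zmin=.064):
    m=ok&box(P,(lo,-.2,zmin),(hi,.5,.13))&orange(f)
    k,l,s,_=cv2.connectedComponentsWithStats(m.astype(np.uint8))
    r=[]
    for i in range(1,k):
        if s[i,4]>15: q=P[l==i];(x,y),rad=cv2.minEnclosingCircle((q[:,:2]*1000).astype(np.float32));r.append([x,y,rad,np.median(q[:,2])*1000])
    return np.round(r,1)
def dark_bores(f,P,ok):
    pass
E
python3 - <<'E'
from h import *
o=get_obs();print(o["ee_pos"],o["eef_rot"])
f,P,ok,c=shot("wrist");cv2.imwrite("pics/w4.png",f[...,::-1]);print(pins(f,P,ok))
m=ok&box(P,(.35,.1,.029),(.55,.39,.038))&(hsv(f)[...,1]<90); print("rack",m.sum(),rect(P[m][:,:2]),np.median(P[m][:,2]))
for n in("scene","side"): f,P,ok,c=shot(n);print(n,pins(f,P,ok))
E
```

```text
[0.42866704 0.23000799 0.21293758] [-3.14036081e+00  1.13795476e-03  1.32525272e+00]
[]
rack 5848 (array([424.7, 278.5, 199.8,  50.7]), 76.07) 0.03327505077834045
scene []
side []
```

View pics/w4.png

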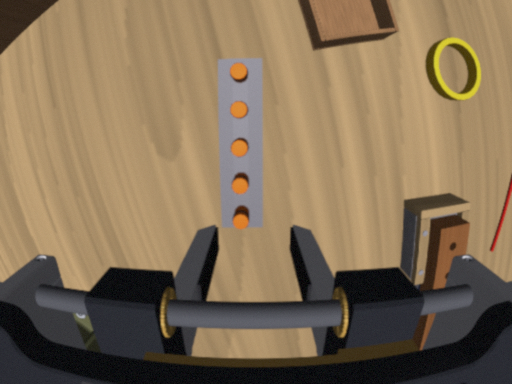

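Five orange pin tops show at (239,72), (239,109), (239,147), (240,185), (240,221) in a straight row on the rack.

```bash
sed -i 's/^def orange.*/def orange(f):H=hsv(f);return (H[...,0]<18)\&(H[...,1]>195)\&(H[...,2]>110)/' h.py
python3 - <<'E'
from h import *
f,P,ok,c=shot("wrist")
print(hsv(f)[147,239],P[147,239],hsv(f)[250,455])
print(pins(f,P,ok))
d=np.array([.2408,.9706]);print(np.round([np.array([424.7,278.5])+k*40*d for k in(-2,-1,0,1,2)],1))
E
```

```text
[ 15 193 219] [0.42654248 0.27835915 0.06865286] [ 13 154 139]
[[444.2 354.5   7.8  68.1]
 [433.7 312.2   4.6  68.1]
 [425.6 278.9   8.   68.3]
 [416.2 240.3   7.8  68.1]
 [406.4 201.3   8.3  68.2]]
[[405.4 200.9]
 [415.1 239.7]
 [424.7 278.5]
 [434.3 317.3]
 [444.  356.1]]
```

play_rows --motion '[[[-0.134, -0.061, 0.2, 0, 0, 0, 0], [-0.134, -0.061, 0.35, 0, 0, 0, 0], [-0.134, -0.061, 0.5, 0, 0, 0, 0], [-0.134, -0.061, 0.6, 0, 0, 0, 0], [-0.134, -0.061, 0.624, 0, 0, 0, 0], [-0.134, -0.061, 0.624, 0, 0, 0, -0.8], [-0.134, -0.061, 0.624, 0, 0, 0, -0.8], [-0.134, -0.061, 0.624, 0, 0, 0, -0.8], [-0.134, -0.061, 0.624, 0, 0, 0, -0.8], [-0.134, -0.061, 0.624, 0, 0, 0, -0.8]]]' --grip_force 20

```text
time_s: 12.55
ee_pos: [0.4064, 0.2016, 0.0588]
eef_rot: [3.14, -0.001, 1.325]
force: [-0.5, -0.3, 6.4]
grip_width: 0.0173
grip_force: 20.0
```

play_rows --motion '[[[0, 0, 0, 0, 0, 0, -0.8], [0, 0, -0.1, 0, 0, 0, -0.8], [0, 0, -0.3, 0, 0, 0, -0.8], [0, 0, -0.5, 0, 0, 0, -0.8], [0, 0, -0.55, 0, 0, 0, -0.8], [0, 0, -0.55, 0, 0, 0, -0.8], [0, 0, -0.55, 0, 0, 0, -0.8]]]'

```text
time_s: 13.25
ee_pos: [0.4053, 0.2012, 0.1941]
eef_rot: [-3.14, 0.001, 1.325]
force: [-0.8, -0.5, -0.9]
grip_width: 0.0172
grip_force: 20.0
```

Run:
```python
from h import *
T=tool();o=get_obs();print(o["ee_pos"],o["eef_rot"],o["grip_width"],o["force"])
f,P,ok,c=shot("wrist");L=(P-T[:3,3])@T[:3,:3]
m=ok&orange(f)&box(L,(-.03,-.03,-.05),(.03,.03,.05));q=L[m]
print(m.sum(),q.min(0),q.max(0)); t=q[q[:,2]<np.percentile(q[:,2],5)+.003]; print("top", cv2.minEnclosingCircle((t[:,:2]*1000).astype(np.float32)))
cv2.imwrite("pics/w5.png",cv2.resize(f[150:330,160:350,::-1],None,fx=3,fy=3))
```

```text
[0.40531294 0.20123924 0.19412665] [-3.14026104e+00  9.51878516e-04  1.32451040e+00] 0.017201483182157896 [-0.79530437 -0.45046164 -0.86729681]
618 [-0.00867178 -0.0079284  -0.01093959] [ 0.00762804  0.00942944 -0.00643795]
top ((-1.1710596084594727, 0.48542749881744385), 8.852486610412598)
```

View pics/w5.png

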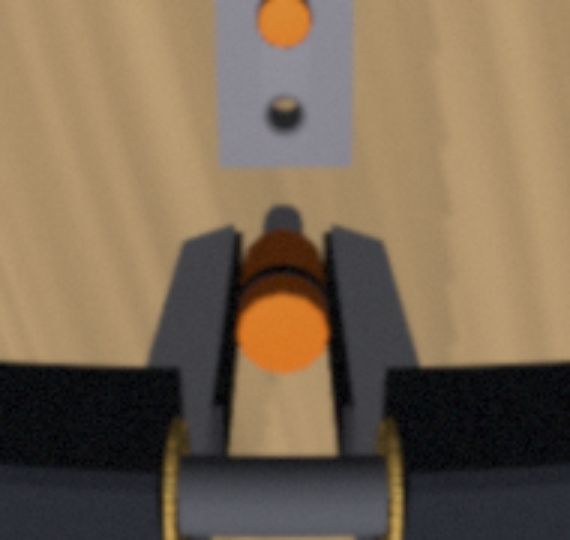

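Pin 0 is held upright and centred between the jaws at crop (283,330); its rack hole is empty at (283,115).

play_rows --motion '[[[-0.12, 0.15, 0, 0, 0, 0, -0.8], [-0.24, 0.3, 0, 0, 0, 0, -0.8], [-0.36, 0.45, 0, 0, 0, 0, -0.8], [-0.48, 0.6, 0, 0, 0, 0, -0.8], [-0.6, 0.75, 0, 0, 0, 0, -0.8], [-0.72, 0.9, 0, 0, 0, 0, -0.8], [-0.8, 1, 0, 0, 0, 0, -0.8]]]'

```text
time_s: 14.0
ee_pos: [0.6001, -0.0561, 0.1927]
eef_rot: [-3.138, 0.0, 1.323]
force: [-0.6, 0.0, -0.8]
grip_width: 0.0175
grip_force: 20.0
```

play_rows --motion '[[[-0.04, 0.12, 0, 0, 0, 0, -0.8], [-0.067, 0.205, 0, 0, 0, 0, -0.8], [-0.067, 0.205, 0, 0, 0, 0, -0.8], [-0.067, 0.205, 0, 0, 0, 0, -0.8], [-0.067, 0.205, 0, 0, 0, 0, -0.8]]]'

```text
time_s: 14.5
ee_pos: [0.6444, -0.0816, 0.1945]
eef_rot: [-3.14, 0.0, 1.325]
force: [-0.2, 0.2, 0.2]
grip_width: 0.0173
grip_force: 20.0
```

```bash
cat >> h.py <<'E'
def rail_now():
    "rail outline and bore mouths (fit of dark blobs on the plane of the top) from the wrist"
    t=tool();f,P,ok,c=shot("wrist");print(holes(f,P,ok))
    K=c["camera_matrix"];T=t@c["T_tool_cam"];v,u=np.mgrid[:384,:512]
    x=(u-K[0,2])/K[0,0];y=(v-K[1,2])/K[1,1];r=np.hypot(x,y)+1e-9;s=np.sin(r)/r
    d=np.stack([x*s,-y*s,-np.cos(r)],-1)@T[:3,:3].T;Q=T[:3,3]+d*((.076-T[2,3])/d[...,2])[...,None]
    return f,P,ok,Q
E
python3 - <<'E'
from h import *
o=get_obs();print(o["ee_pos"],o["eef_rot"],o["grip_width"],o["force"])
f,P,ok,Q=rail_now()
cv2.imwrite("pics/w6.png",f[...,::-1])
E
```

```text
[ 0.64443631 -0.08159643  0.19448589] [-3.13990093e+00  7.54725583e-05  1.32505096e+00] 0.01730200930621464 [-0.16972116  0.18425948  0.23436778]
((array([654.8,   2.2, 231.1,  50.6]), 83.41), np.float64(0.07525056180118428))
```

View pics/w6.png

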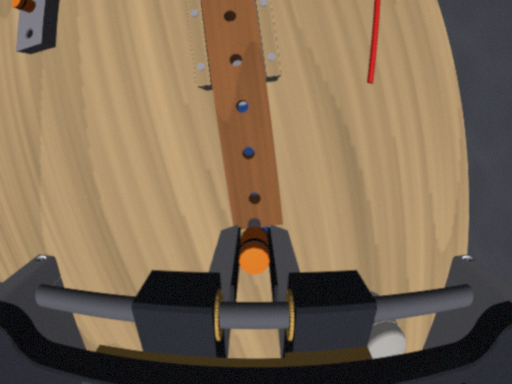

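The tip (254,225) hangs just over the nearest bore (255,198), with the rest of the row clear.

play_rows --motion '[[[-0.003, 0.002, 0.1, 0, 0, 0, -0.8], [-0.003, 0.002, 0.14, 0, 0, 0, -0.8], [-0.003, 0.002, 0.18, 0, 0, 0, -0.8], [-0.003, 0.002, 0.22, 0, 0, 0, -0.8], [-0.003, 0.002, 0.25, 0, 0, 0, -0.8], [-0.003, 0.002, 0.28, 0, 0, 0, -0.8], [-0.003, 0.002, 0.28, 0, 0, 0, -0.8]]]'

```text
time_s: 15.25
ee_pos: [0.6451, -0.0828, 0.1244]
eef_rot: [-3.14, -0.0, 1.325]
force: [-0.5, 0.8, -0.8]
grip_width: 0.0174
grip_force: 20.0
```

play_rows --motion '[[[0, 0, 0.03, 0, 0, 0, -0.8], [0, 0, 0.06, 0, 0, 0, -0.8], [0, 0, 0.08, 0, 0, 0, -0.8], [0, 0, 0.09, 0, 0, 0, -0.8], [0, 0, 0.094, 0, 0, 0, -0.8], [0, 0, 0.094, 0, 0, 0, -0.8]]]'

```text
time_s: 15.85
ee_pos: [0.6455, -0.0831, 0.1019]
eef_rot: [-3.142, 0.0, 1.324]
force: [-1.0, 0.4, -1.6]
grip_width: 0.0176
grip_force: 20.0
```

play_rows --motion '[[[0, 0, 0.006, 0, 0, 0, -0.8], [0, 0, 0.01, 0, 0, 0, -0.8], [0, 0, 0.01, 0, 0, 0, -0.8]]]'

```text
time_s: 16.15
ee_pos: [0.6458, -0.0832, 0.1008]
eef_rot: [3.14, 0.0, 1.324]
force: [-2.4, 1.4, 9.5]
grip_width: 0.0172
grip_force: 20.0
```

play_rows --motion '[[[0, 0, 0, 0, 0, 0, 0], [0, 0, 0, 0, 0, 0, 0], [0, 0, -0.1, 0, 0, 0, 0], [0, 0, -0.28, 0, 0, 0, 0], [0.1, -0.12, -0.38, 0, 0, 0, 0], [0.22, -0.27, -0.38, 0, 0, 0, 0], [0.34, -0.42, -0.38, 0, 0, 0, 0], [0.46, -0.56, -0.38, 0, 0, 0, 0], [0.58, -0.71, -0.38, 0, 0, 0, 0], [0.7, -0.85, -0.38, 0, 0, 0, 0]]]'

```text
time_s: 17.15
ee_pos: [0.4806, 0.1396, 0.1945]
eef_rot: [3.141, -0.0, 1.324]
force: [0.6, 0.1, -1.0]
grip_width: 0.0471
grip_force: 0.0
```

play_rows --motion '[[[0.11, -0.12, 0, 0, 0, 0, 0], [0.22, -0.24, 0, 0, 0, 0, 0], [0.328, -0.358, 0.1, 0, 0, 0, 0], [0.328, -0.358, 0.28, 0, 0, 0, 0], [0.328, -0.358, 0.28, 0, 0, 0, 0], [0.328, -0.358, 0.28, 0, 0, 0, 0]]]'

```text
time_s: 17.75
ee_pos: [0.4155, 0.2396, 0.1252]
eef_rot: [-3.141, 0.001, 1.324]
force: [0.0, -0.1, 0.9]
grip_width: 0.0469
grip_force: 0.0
```

Run:
```python
from h import *
o=get_obs();print(o["ee_pos"],o["eef_rot"])
f,P,ok,c=shot("wrist");print(pins(f,P,ok))
for n in("scene","side"):f,P,ok,c=shot(n);print(n,holes(f,P,ok),pins(f,P,ok,.55,.75,.09))
```

```text
[0.41550642 0.23957225 0.12515351] [-3.14097203e+00  6.01966554e-04  1.32422577e+00]
[[443.8 354.8   8.   68.2]
 [434.8 316.9   7.8  68.1]
 [425.4 278.9   8.2  68.3]
 [415.9 239.9   8.3  68.2]]
scene ((array([655.9,   5.4, 242.6,  54.7]), 83.54), np.float64(0.07439249260968939)) [[646.8 -84.8   8.3 108.6]]
side ((array([663.4,  81.6,  89.4,  52.1]), 85.37), np.float64(0.07560262042904103)) []
```

play_rows --motion '[[[0, 0, 0.15, 0, 0, 0, 0], [0, 0, 0.24, 0, 0, 0, 0], [0, 0, 0.265, 0, 0, 0, 0], [0, 0, 0.265, 0, 0, 0, 0], [0, 0, 0.265, 0, 0, 0, -0.8], [0, 0, 0.265, 0, 0, 0, -0.8], [0, 0, 0.265, 0, 0, 0, -0.8], [0, 0, 0.265, 0, 0, 0, -0.8], [0, 0, 0.265, 0, 0, 0, -0.8], [0, 0, 0.265, 0, 0, 0, -0.8]]]'

```text
time_s: 18.9
ee_pos: [0.4154, 0.2399, 0.0587]
eef_rot: [3.141, -0.0, 1.325]
force: [-1.5, -0.4, 6.6]
grip_width: 0.0176
grip_force: 20.0
```

play_rows --motion '[[[0, 0, -0.1, 0, 0, 0, -0.8], [0, 0, -0.3, 0, 0, 0, -0.8], [0, 0, -0.48, 0, 0, 0, -0.8], [0, 0, -0.541, 0, 0, 0, -0.8], [-0.11, 0.15, -0.541, 0, 0, 0, -0.8], [-0.22, 0.3, -0.541, 0, 0, 0, -0.8], [-0.33, 0.45, -0.541, 0, 0, 0, -0.8], [-0.45, 0.6, -0.541, 0, 0, 0, -0.8], [-0.56, 0.75, -0.541, 0, 0, 0, -0.8], [-0.68, 0.9, -0.541, 0, 0, 0, -0.8]]]'

```text
time_s: 19.9
ee_pos: [0.5928, 0.0185, 0.1933]
eef_rot: [-3.141, -0.0, 1.325]
force: [0.3, 0.8, -0.9]
grip_width: 0.0175
grip_force: 20.0
```

play_rows --motion '[[[-0.08, 0.14, 0, 0, 0, 0, -0.8], [-0.172, 0.282, 0, 0, 0, 0, -0.8], [-0.172, 0.282, 0, 0, 0, 0, -0.8], [-0.172, 0.282, 0, 0, 0, 0, -0.8], [-0.172, 0.282, 0, 0, 0, 0, -0.8]]]'

```text
time_s: 20.4
ee_pos: [0.6494, -0.038, 0.1934]
eef_rot: [-3.141, -0.0, 1.325]
force: [0.0, -0.5, -0.8]
grip_width: 0.0177
grip_force: 20.0
```

```bash
cat >> h.py <<'E'
def held():
    T=tool();o=get_obs();print("tcp",np.round(o["ee_pos"]*1000,1),"yaw",round(o["eef_rot"][2],4),"w",round(o["grip_width"],4))
    f,P,ok,Q=rail_now();L=(P-T[:3,3])@T[:3,:3]
    q=L[ok&orange(f)&box(L,(-.03,-.03,-.05),(.03,.03,.05))]
    t=q[q[:,2]<np.percentile(q[:,2],5)+.003];print("pin top in tool",cv2.minEnclosingCircle((t[:,:2]*1000).astype(np.float32)),t[:,2].mean())
    # bores: blobs inside the rail top not at wood height/colour
    H=hsv(f);wood=(ok&box(P,(.5,-.2,.070),(.8,.2,.082))&(H[...,0]<16)).astype(np.uint8)
    hull=np.zeros_like(wood);cs,_=cv2.findContours(wood,cv2.RETR_CCOMP,cv2.CHAIN_APPROX_NONE)
    for k in cs:
        if 40<cv2.contourArea(k)<400:
            hh=np.zeros_like(wood);cv2.drawContours(hh,[k],-1,1,-1);q=Q[(hh>0)&(wood==0)]
            if len(q)>30:print("bore?",np.round(cv2.minEnclosingCircle((q[:,:2]*1000).astype(np.float32))[0],1),np.round(cv2.minEnclosingCircle((q[:,:2]*1000).astype(np.float32))[1],1))
    return f
E
python3 - <<'E'
from h import *
held()
E
```

```text
tcp [649.4 -38.  193.4] yaw 1.3251 w 0.0177
((array([657.4,  23.3, 206.2,  50.4]), 83.74), np.float64(0.07525000975629548))
pin top in tool ((-0.6370107531547546, 0.5890841484069824), 8.961000442504883) -0.009334814578241441
bore? [650.7 -37.5] 5.6
bore? [655.5   6.7] 6.0
bore? [660.7  50. ] 5.8
bore? [665.   94.6] 5.8
```

play_rows --motion '[[[0.001, 0.0014, 0.1, 0, 0, 0, -0.8], [0.001, 0.0014, 0.18, 0, 0, 0, -0.8], [0.001, 0.0014, 0.21, 0, 0, 0, -0.8], [0.001, 0.0014, 0.24, 0, 0, 0, -0.8], [0.001, 0.0014, 0.27, 0, 0, 0, -0.8], [0.001, 0.0014, 0.3, 0, 0, 0, -0.8], [0.001, 0.0014, 0.33, 0, 0, 0, -0.8], [0.001, 0.0014, 0.35, 0, 0, 0, -0.8], [0.001, 0.0014, 0.365, 0, 0, 0, -0.8], [0.001, 0.0014, 0.365, 0, 0, 0, -0.8]]]'

```text
time_s: 21.45
ee_pos: [0.6501, -0.0387, 0.1017]
eef_rot: [-3.141, 0.0, 1.324]
force: [0.3, 0.3, -0.2]
grip_width: 0.0177
grip_force: 20.0
```

play_rows --motion '[[[0, 0, 0.004, 0, 0, 0, -0.8], [0, 0, 0.008, 0, 0, 0, -0.8], [0, 0, 0.008, 0, 0, 0, -0.8]]]'

```text
time_s: 21.75
ee_pos: [0.6505, -0.0387, 0.1008]
eef_rot: [3.141, -0.0, 1.324]
force: [-1.0, -0.4, 3.6]
grip_width: 0.0178
grip_force: 20.0
```

play_rows --motion '[[[0, 0, 0, 0, 0, 0, 0], [0, 0, 0, 0, 0, 0, 0], [0, 0, -0.1, 0, 0, 0, 0], [0, 0, -0.28, 0, 0, 0, 0], [0.1, -0.12, -0.38, 0, 0, 0, 0], [0.22, -0.27, -0.38, 0, 0, 0, 0], [0.34, -0.42, -0.38, 0, 0, 0, 0], [0.46, -0.56, -0.38, 0, 0, 0, 0], [0.58, -0.71, -0.38, 0, 0, 0, 0], [0.7, -0.85, -0.38, 0, 0, 0, 0]]]'

```text
time_s: 22.75
ee_pos: [0.4854, 0.1841, 0.1953]
eef_rot: [3.141, -0.0, 1.324]
force: [1.2, -0.3, -0.1]
grip_width: 0.0472
grip_force: 0.0
```

play_rows --motion '[[[0.1, -0.11, 0, 0, 0, 0, 0], [0.2, -0.22, 0, 0, 0, 0, 0], [0.31, -0.333, 0, 0, 0, 0, 0], [0.31, -0.333, 0.2, 0, 0, 0, 0], [0.31, -0.333, 0.3, 0, 0, 0, 0], [0.31, -0.333, 0.3, 0, 0, 0, 0], [0.31, -0.333, 0.45, 0, 0, 0, 0], [0.31, -0.333, 0.54, 0, 0, 0, 0], [0.31, -0.333, 0.54, 0, 0, 0, 0]]]'

```text
time_s: 23.65
ee_pos: [0.4246, 0.2778, 0.0593]
eef_rot: [-3.139, 0.002, 1.324]
force: [-0.3, -0.6, 0.0]
grip_width: 0.0473
grip_force: 0.0
```

play_rows --motion '[[[0, 0, 0, 0, 0, 0, -0.8], [0, 0, 0, 0, 0, 0, -0.8], [0, 0, 0, 0, 0, 0, -0.8], [0, 0, 0, 0, 0, 0, -0.8], [0, 0, 0, 0, 0, 0, -0.8]]]'

```text
time_s: 24.15
ee_pos: [0.4254, 0.2785, 0.0611]
eef_rot: [3.141, -0.001, 1.324]
force: [-0.4, -0.4, 7.8]
grip_width: 0.0178
grip_force: 20.0
```

play_rows --motion '[[[0, 0, -0.1, 0, 0, 0, -0.8], [0, 0, -0.3, 0, 0, 0, -0.8], [0, 0, -0.48, 0, 0, 0, -0.8], [0, 0, -0.541, 0, 0, 0, -0.8], [-0.11, 0.15, -0.541, 0, 0, 0, -0.8], [-0.22, 0.3, -0.541, 0, 0, 0, -0.8], [-0.33, 0.45, -0.541, 0, 0, 0, -0.8], [-0.45, 0.6, -0.541, 0, 0, 0, -0.8], [-0.56, 0.75, -0.541, 0, 0, 0, -0.8], [-0.68, 0.9, -0.541, 0, 0, 0, -0.8]]]'

```text
time_s: 25.15
ee_pos: [0.6027, 0.057, 0.1956]
eef_rot: [3.142, -0.0, 1.325]
force: [0.2, 0.6, 0.3]
grip_width: 0.0178
grip_force: 20.0
```

play_rows --motion '[[[-0.08, 0.13, 0, 0, 0, 0, -0.8], [-0.153, 0.257, 0, 0, 0, 0, -0.8], [-0.153, 0.257, 0, 0, 0, 0, -0.8], [-0.153, 0.257, 0, 0, 0, 0, -0.8], [-0.153, 0.257, 0, 0, 0, 0, -0.8]]]'

```text
time_s: 25.65
ee_pos: [0.6542, 0.0066, 0.1955]
eef_rot: [-3.141, -0.0, 1.325]
force: [0.6, 0.1, -0.0]
grip_width: 0.0174
grip_force: 20.0
```

```bash
python3 -c "
from h import *
held()"
```

```text
tcp [654.2   6.6 195.5] yaw 1.3252 w 0.0174
((array([659.6,  45.5, 160.9,  50.4]), 83.59), np.float64(0.07528764025947127))
pin top in tool ((-1.1788743734359741, 1.777750849723816), 10.201931953430176) -0.007114257462505289
bore? [655.7   7.4] 5.6
bore? [660.5  51.3] 5.9
bore? [665.5  94.8] 5.9
```

play_rows --motion '[[[-0.001, 0.004, 0.1, 0, 0, 0, -0.8], [-0.001, 0.004, 0.18, 0, 0, 0, -0.8], [-0.001, 0.004, 0.21, 0, 0, 0, -0.8], [-0.001, 0.004, 0.24, 0, 0, 0, -0.8], [-0.001, 0.004, 0.27, 0, 0, 0, -0.8], [-0.001, 0.004, 0.3, 0, 0, 0, -0.8], [-0.001, 0.004, 0.33, 0, 0, 0, -0.8], [-0.001, 0.004, 0.35, 0, 0, 0, -0.8], [-0.001, 0.004, 0.365, 0, 0, 0, -0.8], [-0.001, 0.004, 0.372, 0, 0, 0, -0.8]]]'

```text
time_s: 26.7
ee_pos: [0.6558, 0.0054, 0.103]
eef_rot: [3.141, -0.0, 1.325]
force: [-7.0, 2.5, 14.4]
grip_width: 0.0174
grip_force: 20.0
```

play_rows --motion '[[[0, 0, 0.002, 0, 0, 0, -0.8], [0, 0, 0.004, 0, 0, 0, -0.8], [0, 0, 0.004, 0, 0, 0, -0.8]]]'

```text
time_s: 27.0
ee_pos: [0.6558, 0.0054, 0.103]
eef_rot: [3.141, -0.0, 1.325]
force: [-7.2, 0.4, 12.5]
grip_width: 0.0179
grip_force: 20.0
```

play_rows --motion '[[[0, 0, 0, 0, 0, 0, 0], [0, 0, 0, 0, 0, 0, 0], [0, 0, -0.1, 0, 0, 0, 0], [0, 0, -0.28, 0, 0, 0, 0], [0.1, -0.12, -0.38, 0, 0, 0, 0], [0.22, -0.27, -0.38, 0, 0, 0, 0], [0.34, -0.42, -0.38, 0, 0, 0, 0], [0.46, -0.56, -0.38, 0, 0, 0, 0], [0.58, -0.71, -0.38, 0, 0, 0, 0], [0.7, -0.85, -0.38, 0, 0, 0, 0]]]'

```text
time_s: 28.0
ee_pos: [0.4909, 0.2281, 0.1965]
eef_rot: [3.141, -0.0, 1.324]
force: [0.6, 1.1, 0.2]
grip_width: 0.0475
grip_force: 0.0
```

play_rows --motion '[[[0.1, -0.11, 0, 0, 0, 0, 0], [0.2, -0.22, 0, 0, 0, 0, 0], [0.291, -0.308, 0, 0, 0, 0, 0], [0.291, -0.308, 0.2, 0, 0, 0, 0], [0.291, -0.308, 0.3, 0, 0, 0, 0], [0.291, -0.308, 0.3, 0, 0, 0, 0], [0.291, -0.308, 0.3, 0, 0, 0, 0]]]'

```text
time_s: 28.7
ee_pos: [0.4357, 0.3163, 0.1223]
eef_rot: [3.141, -0.0, 1.324]
force: [-0.4, -0.3, 1.9]
grip_width: 0.0467
grip_force: 0.0
```

```bash
python3 -c "
from h import *
o=get_obs();print(o['ee_pos'])
f,P,ok,c=shot('wrist');print(pins(f,P,ok))
f,P,ok,c=shot('scene');print(holes(f,P,ok),pins(f,P,ok,.55,.75,.09))"
```

```text
[0.4357387  0.31630937 0.12229411]
[[444.4 356.4   8.2  68.2]
 [434.9 317.9   8.2  68.2]]
((array([655.5,   5.4, 241.9,  53.4]), 83.89), np.float64(0.07450516251423561)) [[657.9   4.2   7.7 108.9]
 [652.3 -42.    8.9 109.7]
 [647.4 -85.7   8.2 109.7]]
```

play_rows --motion '[[[0.003, -0.005, 0.12, 0, 0, 0, 0], [0.003, -0.005, 0.22, 0, 0, 0, 0], [0.003, -0.005, 0.245, 0, 0, 0, 0], [0.003, -0.005, 0.245, 0, 0, 0, 0], [0.003, -0.005, 0.245, 0, 0, 0, -0.8], [0.003, -0.005, 0.245, 0, 0, 0, -0.8], [0.003, -0.005, 0.245, 0, 0, 0, -0.8], [0.003, -0.005, 0.245, 0, 0, 0, -0.8], [0.003, -0.005, 0.245, 0, 0, 0, -0.8], [0.003, -0.005, 0.245, 0, 0, 0, -0.8]]]'

```text
time_s: 29.8
ee_pos: [0.4345, 0.3174, 0.0607]
eef_rot: [3.141, -0.001, 1.325]
force: [-1.2, -0.5, 4.9]
grip_width: 0.0175
grip_force: 20.0
```

play_rows --motion '[[[0, 0, -0.1, 0, 0, 0, -0.8], [0, 0, -0.3, 0, 0, 0, -0.8], [0, 0, -0.48, 0, 0, 0, -0.8], [0, 0, -0.541, 0, 0, 0, -0.8], [-0.11, 0.15, -0.541, 0, 0, 0, -0.8], [-0.22, 0.3, -0.541, 0, 0, 0, -0.8], [-0.33, 0.45, -0.541, 0, 0, 0, -0.8], [-0.45, 0.6, -0.541, 0, 0, 0, -0.8], [-0.56, 0.75, -0.541, 0, 0, 0, -0.8], [-0.68, 0.9, -0.541, 0, 0, 0, -0.8]]]'

```text
time_s: 30.8
ee_pos: [0.6119, 0.0959, 0.1952]
eef_rot: [-3.141, 0.0, 1.325]
force: [-0.1, 1.2, 0.1]
grip_width: 0.0175
grip_force: 20.0
```

play_rows --motion '[[[-0.07, 0.12, 0, 0, 0, 0, -0.8], [-0.134, 0.236, 0, 0, 0, 0, -0.8], [-0.134, 0.236, 0, 0, 0, 0, -0.8], [-0.134, 0.236, 0, 0, 0, 0, -0.8], [-0.134, 0.236, 0, 0, 0, 0, -0.8]]]'

```text
time_s: 31.3
ee_pos: [0.6596, 0.0514, 0.1953]
eef_rot: [-3.141, 0.0, 1.325]
force: [0.3, -0.3, -0.7]
grip_width: 0.0177
grip_force: 20.0
```

```bash
python3 -c "
from h import *
held()"
```

```text
tcp [659.6  51.4 195.3] yaw 1.3252 w 0.0177
((array([662. ,  67.7, 115.5,  50.3]), 83.71), np.float64(0.07523857886428015))
pin top in tool ((-1.0162162780761719, 1.7792367935180664), 10.135391235351562) -0.007518701818432299
bore? [660.7  51.9] 5.5
bore? [665.   95.6] 5.7
```

play_rows --motion '[[[-0.001, 0.003, 0.1, 0, 0, 0, -0.8], [-0.001, 0.003, 0.18, 0, 0, 0, -0.8], [-0.001, 0.003, 0.21, 0, 0, 0, -0.8], [-0.001, 0.003, 0.24, 0, 0, 0, -0.8], [-0.001, 0.003, 0.27, 0, 0, 0, -0.8], [-0.001, 0.003, 0.3, 0, 0, 0, -0.8], [-0.001, 0.003, 0.33, 0, 0, 0, -0.8], [-0.001, 0.003, 0.35, 0, 0, 0, -0.8], [-0.001, 0.003, 0.365, 0, 0, 0, -0.8], [-0.001, 0.003, 0.372, 0, 0, 0, -0.8]]]'

```text
time_s: 32.35
ee_pos: [0.6608, 0.0502, 0.1027]
eef_rot: [3.141, -0.0, 1.324]
force: [-6.7, -0.3, 12.4]
grip_width: 0.0175
grip_force: 20.0
```

play_rows --motion '[[[0, 0, 0.002, 0, 0, 0, -0.8], [0, 0, 0.003, 0, 0, 0, -0.8], [0, 0, 0.003, 0, 0, 0, -0.8]]]'

```text
time_s: 32.65
ee_pos: [0.6608, 0.0502, 0.1027]
eef_rot: [3.141, -0.0, 1.325]
force: [-5.5, 0.6, 7.7]
grip_width: 0.0176
grip_force: 20.0
```

play_rows --motion '[[[0, 0, 0, 0, 0, 0, 0], [0, 0, 0, 0, 0, 0, 0], [0, 0, -0.1, 0, 0, 0, 0], [0, 0, -0.28, 0, 0, 0, 0], [0.1, -0.12, -0.38, 0, 0, 0, 0], [0.22, -0.27, -0.38, 0, 0, 0, 0], [0.34, -0.42, -0.38, 0, 0, 0, 0], [0.46, -0.56, -0.38, 0, 0, 0, 0], [0.58, -0.71, -0.38, 0, 0, 0, 0], [0.7, -0.85, -0.38, 0, 0, 0, 0]]]'

```text
time_s: 33.65
ee_pos: [0.496, 0.2731, 0.1969]
eef_rot: [3.141, -0.0, 1.324]
force: [0.2, 0.7, 0.7]
grip_width: 0.0471
grip_force: 0.0
```

play_rows --motion '[[[0.1, -0.11, 0, 0, 0, 0, 0], [0.2, -0.22, 0, 0, 0, 0, 0], [0.272, -0.288, 0, 0, 0, 0, 0], [0.272, -0.288, 0.2, 0, 0, 0, 0], [0.272, -0.288, 0.3, 0, 0, 0, 0], [0.272, -0.288, 0.3, 0, 0, 0, 0], [0.272, -0.288, 0.3, 0, 0, 0, 0]]]'

```text
time_s: 34.35
ee_pos: [0.4445, 0.3554, 0.1226]
eef_rot: [3.141, -0.0, 1.324]
force: [0.4, -0.1, 1.4]
grip_width: 0.047
grip_force: 0.0
```

```bash
python3 -c "
from h import *
o=get_obs();print(o['ee_pos'])
f,P,ok,c=shot('wrist');print(pins(f,P,ok))
f,P,ok,c=shot('scene');print(holes(f,P,ok),pins(f,P,ok,.55,.75,.09))"
```

```text
[0.44450377 0.35543276 0.1226452 ]
[[444.3 356.6   8.3  68.2]]
((array([655.9,   5.2, 240.8,  54.5]), 83.69), np.float64(0.07455013457430815)) [[663.3  48.3   7.5 109.9]
 [656.5   3.2   8.8 109.2]
 [651.9 -41.2   8.3 109.7]
 [648.2 -85.7   8.6 109.8]]
```

Target (444.1, 356.1): a +0.6, b −0.5 mm; z to 61 mm.

play_rows --motion '[[[0.0024, -0.002, 0.12, 0, 0, 0, 0], [0.0024, -0.002, 0.22, 0, 0, 0, 0], [0.0024, -0.002, 0.246, 0, 0, 0, 0], [0.0024, -0.002, 0.246, 0, 0, 0, 0], [0.0024, -0.002, 0.246, 0, 0, 0, -0.8], [0.0024, -0.002, 0.246, 0, 0, 0, -0.8], [0.0024, -0.002, 0.246, 0, 0, 0, -0.8], [0.0024, -0.002, 0.246, 0, 0, 0, -0.8], [0.0024, -0.002, 0.246, 0, 0, 0, -0.8], [0.0024, -0.002, 0.246, 0, 0, 0, -0.8]]]'

```text
time_s: 35.45
ee_pos: [0.4439, 0.3561, 0.0607]
eef_rot: [3.141, -0.001, 1.325]
force: [-1.0, -0.1, 6.4]
grip_width: 0.0174
grip_force: 20.0
```

play_rows --motion '[[[0, 0, -0.1, 0, 0, 0, -0.8], [0, 0, -0.3, 0, 0, 0, -0.8], [0, 0, -0.48, 0, 0, 0, -0.8], [0, 0, -0.541, 0, 0, 0, -0.8], [-0.11, 0.15, -0.541, 0, 0, 0, -0.8], [-0.22, 0.3, -0.541, 0, 0, 0, -0.8], [-0.33, 0.45, -0.541, 0, 0, 0, -0.8], [-0.45, 0.6, -0.541, 0, 0, 0, -0.8], [-0.56, 0.75, -0.541, 0, 0, 0, -0.8], [-0.68, 0.9, -0.541, 0, 0, 0, -0.8]]]'

```text
time_s: 36.45
ee_pos: [0.6214, 0.1346, 0.1952]
eef_rot: [-3.141, 0.0, 1.325]
force: [1.3, 0.6, -0.4]
grip_width: 0.0172
grip_force: 20.0
```

play_rows --motion '[[[-0.06, 0.11, 0, 0, 0, 0, -0.8], [-0.115, 0.215, 0, 0, 0, 0, -0.8], [-0.115, 0.215, 0, 0, 0, 0, -0.8], [-0.115, 0.215, 0, 0, 0, 0, -0.8], [-0.115, 0.215, 0, 0, 0, 0, -0.8]]]'

```text
time_s: 36.95
ee_pos: [0.6651, 0.096, 0.1953]
eef_rot: [-3.141, 0.0, 1.325]
force: [-0.5, -0.0, -0.3]
grip_width: 0.0177
grip_force: 20.0
```

```bash
python3 -c "
from h import *
held()"
```

```text
tcp [665.1  96.  195.3] yaw 1.3253 w 0.0177
((array([664.6,  90.5,  70.7,  50.2]), 83.62), np.float64(0.07518798356222126))
pin top in tool ((-0.8925840854644775, 2.034514904022217), 10.262128829956055) -0.007422284762229927
bore? [665.4  96.7] 5.7
```

play_rows --motion '[[[-0.002, 0.001, 0.1, 0, 0, 0, -0.8], [-0.002, 0.001, 0.18, 0, 0, 0, -0.8], [-0.002, 0.001, 0.21, 0, 0, 0, -0.8], [-0.002, 0.001, 0.24, 0, 0, 0, -0.8], [-0.002, 0.001, 0.27, 0, 0, 0, -0.8], [-0.002, 0.001, 0.3, 0, 0, 0, -0.8], [-0.002, 0.001, 0.33, 0, 0, 0, -0.8], [-0.002, 0.001, 0.35, 0, 0, 0, -0.8], [-0.002, 0.001, 0.365, 0, 0, 0, -0.8], [-0.002, 0.001, 0.372, 0, 0, 0, -0.8]]]'

```text
time_s: 38.0
ee_pos: [0.6658, 0.0947, 0.1027]
eef_rot: [3.141, -0.0, 1.324]
force: [-6.5, -0.5, 11.9]
grip_width: 0.0177
grip_force: 20.0
```

play_rows --motion '[[[0, 0, 0.002, 0, 0, 0, -0.8], [0, 0, 0.003, 0, 0, 0, -0.8], [0, 0, 0.003, 0, 0, 0, -0.8]]]'

```text
time_s: 38.3
ee_pos: [0.6659, 0.0947, 0.1028]
eef_rot: [3.141, -0.0, 1.324]
force: [-4.7, -1.0, 6.4]
grip_width: 0.0174
grip_force: 20.0
```

Home. Release, rise and move back to look at the whole.

play_rows --motion '[[[0, 0, 0, 0, 0, 0, 0], [0, 0, 0, 0, 0, 0, 0], [0, 0, -0.1, 0, 0, 0, 0], [0, 0, -0.28, 0, 0, 0, 0], [0, -0.15, -0.45, 0, 0, 0, 0], [-0.15, -0.3, -0.6, 0, 0, 0, 0], [-0.3, -0.4, -0.6, 0, 0, 0, 0], [-0.4, -0.4, -0.6, 0, 0, 0, 0], [-0.4, -0.4, -0.6, 0, 0, 0, 0]]]'

```text
time_s: 39.2
ee_pos: [0.5432, 0.0196, 0.2531]
eef_rot: [3.139, 0.0, 1.322]
force: [0.2, 0.3, -0.4]
grip_width: 0.0474
grip_force: 0.0
```

```bash
python3 -c "
from h import *
for n in('scene','side','wrist'):
    f,P,ok,c=shot(n);print(n,holes(f,P,ok),pins(f,P,ok,.55,.75,.09),pins(f,P,ok))
    H=hsv(f);b=ok&(H[...,0]>100)&(H[...,0]<125)&(H[...,1]>130)&box(P,(.58,-.2,.03),(.72,.1,.05));print('brace',b.sum(),rect(P[b][:,:2]) if b.any() else 0)
    m=ok&box(P,(.55,-.2,.084),(.75,-.1,.096))&(H[...,2]<80);print('post',m.sum(),np.median(P[m],0) if m.any() else 0)
    if n=='scene': cv2.imwrite('pics/s9.png',cv2.resize(f[130:280,170:390,::-1],None,fx=3.5,fy=3.5))
"
```

```text
scene ((array([655.8,   5.1, 240.6,  53.5]), 83.87), np.float64(0.0744222896691582)) [[669.5  92.7   8.7 108. ]
 [663.   47.3   8.9 108.5]
 [658.7   3.3   8.1 109.7]
 [652.5 -40.9   7.4 109.1]
 [647.3 -85.4   8.2 108.9]] []
brace 80 (array([ 641.5, -131.4,   34.3,   19.7]), 86.08)
post 27 [ 0.64043903 -0.13625628  0.08850709]
side ((array([653.6,   6.2, 240.8,  53.6]), 83.89), np.float64(0.07565328019272577)) [] []
brace 10 (array([ 626. , -136. ,   10.7,    4.3]), 74.58)
post 4 [ 0.64072133 -0.12954486  0.0883476 ]
wrist ((array([655.4,   5.5, 241.4,  51.3]), 83.52), np.float64(0.07520867806244869)) [[666.   93.8   9.1 110.2]
 [660.8  49.9   8.6 110.1]
 [655.8   5.3   8.7 110.1]
 [650.5 -39.    8.6 110. ]
 [645.3 -84.    9.3 110.2]] []
brace 12 (array([ 627.6, -136.7,    8.9,    2.9]), 87.53)
post 0 0
```

View pics/s9.png

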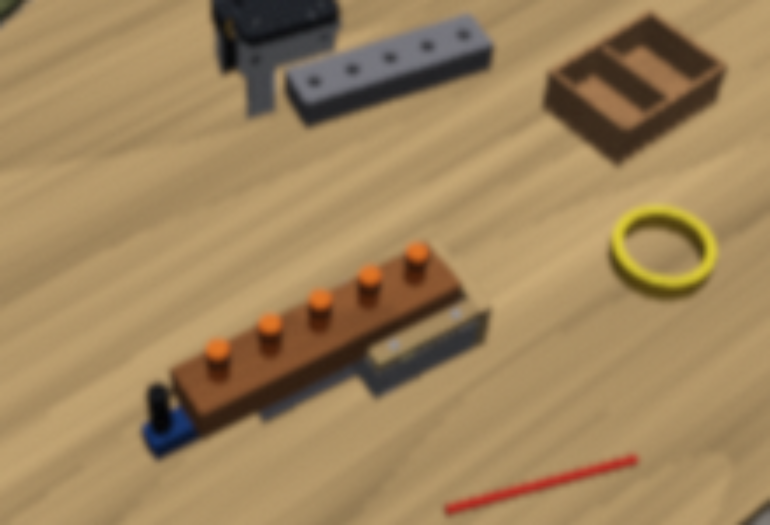

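All five pins are in the rail with their tops level at 110 mm. The rail lies flat in the cradle on the brace, and the rack is empty.

```bash
python3 -c "
from station import workorder
print(workorder.hand_in())"
```

```text
the job is handed in; nothing more can be done
None
```

The job is handed in, with no verdict returned: the brace is swung out to its end stop, the rail lies flat in the cradle with its far end on the brace, all five pins are home in its bores, and I left the tape, glue bottle and screw tray alone.

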